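# Pin the lever of the citrus press and snap in its R-clip

### The job

The pivot pin of the lever citrus press has worked its way out: push it fully home by its blue head. Then take the R-clip from its wooden block, push its straight leg down through the cross hole at the pin's other end until the bow springs over and hugs the pin, and let go. Be gentle: nothing here needs more than about 1.5 kg of push, so feel for the hole rather than forcing the clip, and leave the mug, the jar and the tin where they stand.

Things in the scene. Friction and masses are not known exactly. Their poses are not given: they have to be found in the camera images.
- press: lever citrus press, fixed: wooden board 250 x 100 x 18 mm with an aluminium fork (cheeks' outer faces at y = -19 and +19 mm, tops at z = 111 mm). Origin on the worktop under the pivot; lever, cup and black handle extend along -x to 240 mm, nowhere above z = 111 mm; the board reaches x = +40 mm. The steel pivot pin, 24 mm in diameter, lies along its y axis at z = 95 mm.
- pivot_pin (a joint): how far the pivot pin stands out of the fork along the press's +y, in m: 0 = fully home (hard stop, washer against cheek); starts 0.028 to 0.038, the cross hole then being hidden in the fork. Slides with about 4 N of friction.
- pin_head (a point): centre of the outer face of the pin's blue head (34 mm in diameter, 9 mm thick), on the pin's axis; moves with the pin; axes parallel to the press's. Push it along the press's -y. The pin turns in its bore (0.035 N m): a leg tip caught in the cross hole's mouth turns it upright when moved sideways. The pin ends 17.5 mm beyond the hole's middle.
- pin_hole (a point): point on the pin's axis in the middle of its cross hole (8 mm wide, right through, no chamfer), 22 mm beyond the cheek on the -y side when the pin is home; moves with it. Axes parallel to the press's, do NOT turn with the pin: the pin starts turned about its axis by an unmeasured angle up to 43 degrees either way, so the hole's upper mouth is up to 8 mm off this point in press x.
- clip: steel R-clip of 6 mm wire, 60 g; red double coil 26 mm in diameter, 12 mm thick along y (grip it here). Origin at the coil's centre; z up; straight leg along -z at x = -10 mm, tip cut square; sprung bow on the +x side. Goes on either way round, its y along the pin. Going down, the bow's flared end rides over the pin at up to 12 N of push, then the bow snaps round it.
- clip_tip (a point): end of the clip's straight leg, 74 mm below the coil's centre and 10 mm to its -x; axes as the clip's
- clip_seat (a point): point on the straight leg's centre line 40 mm below the coil's centre (34 mm above the tip): it lies on the pin's axis, at point pin_hole, when the clip is home
- clip_bow (a joint): how far the clip's sprung bow is opened, rad: 0 = relaxed, about 0.15 as it passes the pin's widest part, about 0 again when home
- clip_block: fixed wooden block 60 x 46 x 52 mm, origin under its centre; slot along its x in the top, 26.5 x 8 mm and 44 mm deep, in which the clip stands with its y axis along the block's y
- mug: small striped mug, 49 mm high, bystander; origin at its underside
- green_jar: green-labelled spice jar with black cap, 40 mm in diameter, 105 mm high, bystander; origin at the centre of its underside
- tin: low food tin, 75 mm in diameter, 58 mm high, bystander; origin at the centre of its underside

How it is judged:
On the way:
1. the pivot pin is pushed fully home (value of joint pivot_pin below 0.003 m), for 0.2 s.
At the end, for the whole second after the job is handed in: The pivot pin is within 4 mm of home; the R-clip's leg is through its cross hole with the seat point within 5 mm of the hole's middle, the clip square across the pin (within 20 degrees), the bow sprung back (opened less than 0.06 rad) round the pin; clip released and at rest (value of joint pivot_pin below 0.004 m and distance between clip_seat and pin_hole below 0.005 m and angle between the y axis of clip and the y axis of press, either way round below 0.35 rad and value of joint clip_bow below 0.06 rad and linear speed of clip below 0.02 m/s and contact force between the fingers and clip below 0.1 N); the robot touches nothing.
It fails at once if the clip is forced against the press or its pin with more than 22 N (contact force between clip and press above 22 N).
It fails at once if the robot pushes on the press or its pin with more than 40 N (contact force between any of the arm, the fingers and press above 40 N).
It fails at once if the mug is moved more than 20 mm (distance of mug from where it was at the start of the episode above 0.02 m).
It fails at once if the jar is moved more than 20 mm (distance of green_jar from where it was at the start of the episode above 0.02 m).
It fails at once if the tin is moved more than 20 mm (distance of tin from where it was at the start of the episode above 0.02 m).
It also fails if it takes over 72 s, if anything falls off the work surface, if the arm or the gripper's body presses on something with over 40 N, if the wrist force passes 120 N, or if a joint passes its speed limit or range.

### The arm

A 6-joint arm with a two-finger parallel gripper is mounted at the origin on a cart in front of the work surface, level with it; the furniture and walls round the work are solid. World frame = base frame: x ahead of the robot, y to its left, z up, the work surface at z = 0. Lengths are in m, angles in rad, forces in N, time in s.
With the tool pointing down it reaches from about 0.375 to 0.9 m from the base axis. Payload 3.1 kg.
Tool frame: the origin (TCP) lies midway between the tips of the shut fingers; the grasp point (between the pads) lies 19 mm behind it; z points along the fingers, y is the line along which they close (so a half turn about z gives the same grasp; the last joint's range is limited). The gripper opens to 87 mm and grips with 3 to 60 N. Pads are 19 mm wide; open, the fingers measure 117 mm over their backs; the gripper's body (75 mm by 190 mm) begins 51 mm behind the grasp point.
Start: joints at [-1.288, 0.527, 1.433, -0, 1.181, -0.178], TCP at [0.278, -0.56, 0.223] pointing down, gripper open.
Joint ranges: [-3.08, 3.08], [-0.75, 2.2], [0.22, 2.44], [-1.43, 4.57], [0, 2.65], [-2.85, 2.85]. Speed limits (rad/s): [2.79, 2.79, 3.14, 3.14, 3.14, 3.14].

### API

Orientations are given as a rotation vector (axis times angle).
In Python, from cell import manip, viewer, job, finder gives the robot as it stands.
- The arm moves only by the shell command python3 -m pendant 'ROWS'. ROWS is JSON, a list that holds one entry, the list of rows, each a list of 5 numbers: the closure, from 0 (fully open) to 1 (shut), then the shift along the tool's x, y, z in m, then the turn about the tool's z in rad. In form: [[[jaw, dx, dy, dz, twist], ...]]. A call has 1 to 12 rows; each row is the pose to reach, as a shift and turn from the pose commanded when the call began, along the tool's axes at that moment; what a row does not reach only later rows make up. A row lasts 1/8 s, in which the tool goes at most 62.5 mm and 10.7 degrees, less where a joint would pass 70% of its speed; a pose out of reach is approached as far as the arm can. A call with a gripper value outside its range is refused whole. The fingers move at their own pace and stop on an object; the grip force is fixed at half the most. Time passes only in rows, so rows that repeat a pose let the fingers close. It gives the time, the measured TCP pose, the force, the opening and the grip force at its end, in the units of the state.
- manip.state(): the state, without advancing time (a new reading comes with each control period).
- viewer.capture(name): name is "scene" or "top"; returns a dict with "img" (420x560x3 uint8, red, green, blue), "depth" (420x560 float32, m along the optical axis (not along the pixel's ray), 0 where there is no reading), "fx", "fy", "cx", "cy" (pixels), "eye" and "rotation" of the camera in the world. Camera axes: x right, y up, looking along -z (the intrinsics and any distortion apply to the point x, -y, -z); pixel columns grow to the right and rows downward; lengths in m; the calibration is good to about 2 mm. A picture is of the moment at which its call begins.
- job.close_job(): hands the job in; it is judged then, once.
Trained networks look in the newest picture that a camera, given by its name, has taken for a name from the list of things; names that differ only in an ending like _2 or _b are one class to them, and where a whole thing is asked for, a point or a joint stands for the part that bears it (a point fixed in the world has none). Each returns a list of dicts, best first, with "confidence" (0 to 1); they miss things now and then, are a little off and sometimes report something else, mostly with a low value. They report only what shows in the picture. A call takes as long as a camera call.
- finder.recognise(thing, camera): "centre" ([x, y, z] in m, in world coordinates, good to about 4 mm: the middle of the surface that is visible of it).
- finder.tip_of(thing, camera): "centre" ([x, y, z] in m, in world coordinates, good to about 4 mm: a listed point, or the origin of a listed thing).
The state is a dict: "time": time; "joints": joint angles; "joint_vel": joint speeds; "effort": joint torques, N m; "tool_pos": TCP position; "eef_rot": TCP orientation; "force": force on the tool from outside, world axes, zero at the start; "ft_torque": the same for the moment, N m; "width": opening from 0.0 (shut) to 1.0 (fully open); "grasp_force": force on a finger pad.
Only numpy, scipy, OpenCV 4.12 (cv2) and the standard library are available. Lean on these libraries where they do the work, as an engineer would, in place of code of your own. Each camera call takes 0.05 s, during which the arm holds its last target. There are 200 camera calls.

## Working session

There is one attempt and no reset: what is moved stays moved. The work goes in short steps, Python scripts to look and compute and a shell command to move; the robot and the scene stay as the last step left them, time stands still between calls to the robot, and variables do not carry over. Pictures are saved under pics/ and viewed, at most 12 in all, crops included, and the job is handed in when it is done.

```bash
mkdir -p pics; ls; cat > h.py <<'E'
import numpy as np, cv2
from cell import manip, viewer, job, finder
from scipy.spatial.transform import Rotation as R
def cloud(c):
    d=c["depth"];v,u=np.mgrid[:d.shape[0],:d.shape[1]]
    p=np.stack([(u-c["cx"])/c["fx"]*d,-(v-c["cy"])/c["fy"]*d,-d],-1)
    return p@np.array(c["rotation"]).T+np.array(c["eye"])
def save(c,n,crop=None,k=1):
    im=c["img"][:,:,::-1]
    if crop: im=im[crop[1]:crop[3],crop[0]:crop[2]]
    if k!=1: im=cv2.resize(im,None,fx=k,fy=k,interpolation=cv2.INTER_CUBIC)
    cv2.imwrite("pics/"+n+".png",im)
E
python3 - <<'E'
from h import *
s=manip.state();print({k:np.round(v,3) for k,v in s.items()})
for cam in("scene","top"):
    c=viewer.capture(cam);save(c,cam+"0");print(cam,c["fx"],np.round(c["eye"],3),np.round(c["rotation"],3).tolist())
    if np.ndim(c["rotation"])==1: print("rv")
    for t in["press","pin_head","pin_hole","clip","clip_tip","clip_seat","clip_block","mug","green_jar","tin"]:
        print(t,[(np.round(r["centre"],3).tolist(),round(r["confidence"],2)) for r in finder.tip_of(t,cam)[:2]],"|",[(np.round(r["centre"],3).tolist(),round(r["confidence"],2)) for r in finder.recognise(t,cam)[:1]])
E
```

```text
pics
{'time': np.float64(0.0), 'joints': array([-1.289,  0.528,  1.434, -0.   ,  1.181, -0.178]), 'joint_vel': array([-0.001, -0.001, -0.001,  0.   ,  0.001, -0.001]), 'effort': array([ 1.0000e-03, -4.4004e+01, -1.7659e+01,  6.3000e-02,  5.8000e-02,
       -0.0000e+00]), 'tool_pos': array([ 0.278, -0.559,  0.222]), 'eef_rot': array([-3.056, -0.717,  0.   ]), 'force': array([ 0.269,  0.384, -0.146]), 'ft_torque': array([0.041, 0.023, 0.033]), 'grasp_force': np.float64(0.0), 'width': np.float64(1.002)}
scene 510.2003519917253 [-0.109  0.75   0.605] [0.478, -1.267, -2.099]
rv
press [] | [([0.451, -0.0, 0.024], 0.56)]
pin_head [([0.562, 0.047, 0.095], 0.79)] | [([0.557, 0.041, 0.1], 0.84)]
pin_hole [([0.559, -0.025, 0.097], 0.71), ([0.712, -0.133, -0.002], 0.35)] | [([0.558, 0.039, 0.104], 0.7)]
clip [([0.475, -0.267, 0.079], 0.66)] | [([0.47, -0.261, 0.077], 0.65)]
clip_tip [] | [([0.47, -0.258, 0.077], 0.54)]
clip_seat [([0.463, -0.263, 0.04], 0.45)] | [([0.471, -0.259, 0.074], 0.58)]
clip_block [([0.474, -0.263, -0.001], 0.77)] | [([0.472, -0.239, 0.034], 0.87)]
mug [([0.693, -0.307, 
[... 279 characters left out ...]
 -0.018, 0.001], 0.82), ([0.469, -0.267, 0.004], 0.43)] | [([0.469, -0.011, 0.02], 0.73)]
pin_head [([0.565, 0.052, 0.094], 0.69)] | [([0.56, 0.025, 0.106], 0.7)]
pin_hole [([0.558, -0.026, 0.094], 0.82)] | [([0.558, 0.025, 0.102], 0.83)]
clip [([0.477, -0.261, 0.082], 0.62)] | []
clip_tip [([0.463, -0.26, 0.01], 0.42)] | []
clip_seat [] | [([0.478, -0.261, 0.092], 0.55)]
clip_block [([0.47, -0.268, 0.002], 0.68)] | [([0.466, -0.258, 0.053], 0.85)]
mug [([0.695, -0.302, -0.001], 0.72)] | [([0.695, -0.309, 0.027], 0.58)]
green_jar [([0.711, -0.13, 0.0], 0.75), ([0.47, -0.268, -0.003], 0.45)] | [([0.701, -0.128, 0.106], 0.9)]
tin [([0.462, 0.319, -0.0], 0.58)] | [([0.459, 0.313, 0.057], 0.87)]
```

```bash
python3 -c "
import cv2,numpy as np
a=cv2.imread('pics/scene0.png');b=cv2.imread('pics/top0.png')
cv2.imwrite('pics/s0.png',cv2.resize(np.hstack([a,b]),(800,300)))"
```

```text
(no output)
```

View pics/scene0.png

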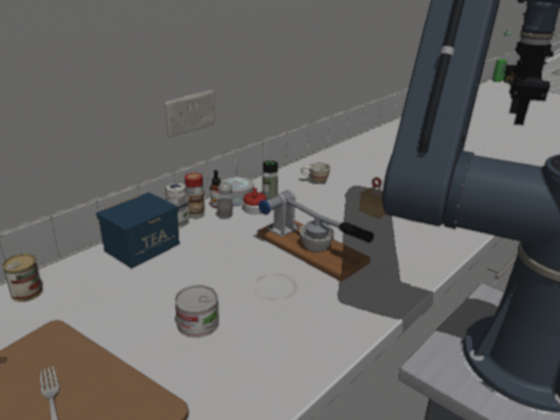

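View pics/top0.png

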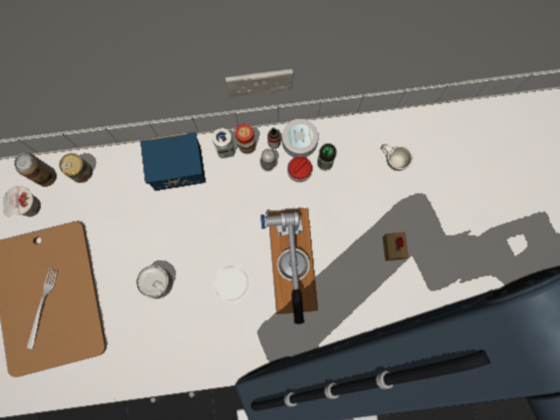

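```bash
sed -i 's/np.array(c\["rotation"\]).T/R.from_rotvec(c["rotation"]).as_matrix().T/' h.py
python3 - <<'E'
from h import *
for cam in("top","scene"):
    c=viewer.capture(cam);P=cloud(c);hsv=cv2.cvtColor(c["img"],cv2.COLOR_RGB2HSV)
    H,S,V=[hsv[...,i].astype(int) for i in range(3)]
    x,y,z=P[...,0],P[...,1],P[...,2]
    ok=c["depth"]>0
    def rep(n,m):
        q=P[m&ok];print(cam,n,len(q),np.round(np.median(q,0),4) if len(q) else "",np.round(q.min(0),3) if len(q) else "",np.round(q.max(0),3) if len(q) else "")
        return q
    def rect(q): 
        r=cv2.minAreaRect((q[:,:2]*1000).astype(np.float32));print("   rect",np.round(r[0],1),np.round(r[1],1),round(r[2],2))
    near=(abs(x-.48)<.2)&(abs(y)<.11)
    q=rep("table",near&(S<50)&(z<.01))
    q=rep("board",near&(abs(z-.018)<.006)&(S>70)&(H<25));rect(q)
    q=rep("blue",near&(H>95)&(H<125)&(S>100)&(z>.07)&(x>.5)); 
    q=rep("alu+pin top",near&(z>.085)&(z<.13)&(x>.52)); rect(q)
    nb=(abs(x-.47)<.06)&(abs(y+.265)<.06)
    q=rep("blocktop",nb&(abs(z-.052)<.006)); rect(q)
    q=rep("red",nb&(S>120)&((H<6)|(H>172))&(z>.06)); 
    if len(q)>4: rect(q)
    crop={"top":(250,190,420,330),"scene":(240,150,400,280)}[cam]
    save(c,cam+"1",crop,4 if cam=="top" else 4.5)
E
```

```text
top table 10142 [0.4683 0.0309 0.0011] [ 0.28  -0.11  -0.008] [0.68 0.11 0.01]
top board 2267 [ 0.4409 -0.0133  0.0189] [ 0.348 -0.087  0.012] [0.677 0.037 0.024]
   rect [514.9 -20.2] [106.4 333.1] 85.24
top blue 23 [0.5592 0.0411 0.1095] [0.547 0.038 0.102] [0.571 0.044 0.116]
top alu+pin top 524 [ 0.556  -0.0055  0.1066] [ 0.52  -0.042  0.086] [0.578 0.046 0.117]
   rect [548.7   2.5] [88.5 53.8] 86.33
top blocktop 409 [ 0.4694 -0.2601  0.0532] [ 0.441 -0.289  0.046] [ 0.503 -0.24   0.058]
   rect [ 472.5 -265.1] [47.4 61. ] 87.01
top red 55 [ 0.4724 -0.262   0.0927] [ 0.462 -0.269  0.073] [ 0.482 -0.258  0.101]
   rect [ 472.6 -264. ] [19.9 10.6] 5.53
scene table 6359 [4.107e-01 4.910e-02 3.000e-04] [ 0.28  -0.11  -0.004] [0.68 0.11 0.01]
scene board 1850 [0.4176 0.0125 0.018 ] [ 0.348 -0.063  0.012] [0.594 0.044 0.022]
   rect [470.2  -9.1] [100.  243.5] 87.51
scene blue 96 [0.557  0.0486 0.0989] [0.546 0.043 0.085] [0.572 0.052 0.112]
scene alu+pin top 511 [0.5524 0.0076 0.1015] [ 0.52  -0.037  0.085] [0.578 0.052 0.113]
   rect [556.9   8.8] [90.5 51.5] 66.73
scene blocktop 193 [ 0.4762 -0.25    0.0519] [ 0.443 -0.287  0.046] [ 0.504 -0.234  0.058]
   rect [ 472.6 -260.9] [50.2 61.9] 87.14
scene red 12 [ 0.4721 -0.2586  0.0835] [ 0.465 -0.262  0.073] [ 0.483 -0.255  0.093]
   rect [ 474.1 -258.1] [ 5.4 18.2] 84.68
```

View pics/top1.png

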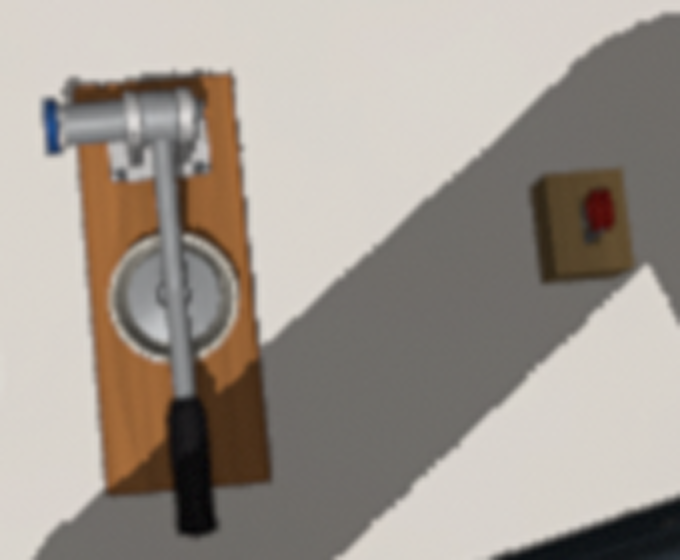

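View pics/scene1.png

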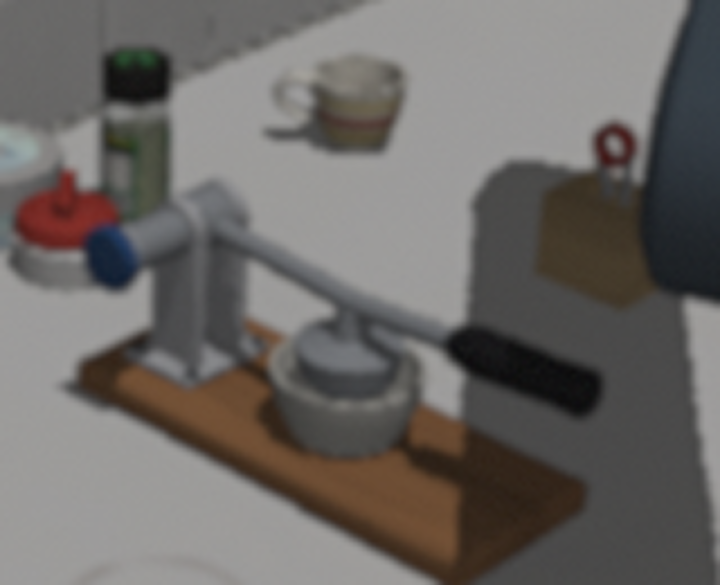

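```bash
cat >> h.py <<'E'
def go(target,yaw=None):
    s=manip.state();M=R.from_rotvec(s["eef_rot"]).as_matrix()
    d=M.T@(np.array(target)-s["tool_pos"]);cy=np.arctan2(M[1,0],M[0,0])
    print("tool",np.round(s["tool_pos"],4),"yaw",round(np.degrees(cy),2),"tilt",round(np.degrees(np.arccos(-M[2,2])),2),"F",np.round(s["force"],2),"t",s["time"])
    print("shift",np.round(d,4),"twist",None if yaw is None else round(cy-np.radians(yaw),4))
E
python3 -c "
from h import *
go((.558,.10,.223),-3)"
```

```text
tool [ 0.2779 -0.5598  0.2226] yaw 26.4 tilt 0.0 F [-0.55 -0.9   0.07] t 2.2
shift [ 5.442e-01 -4.665e-01 -4.000e-04] twist 0.5131
```

```bash
python3 -m pendant '[[[1,0.045,-0.039,0,0.05],[1,0.09,-0.078,0,0.1],[1,0.136,-0.117,0,0.15],[1,0.181,-0.156,0,0.2],[1,0.227,-0.195,0,0.25],[1,0.272,-0.233,0,0.3],[1,0.317,-0.272,0,0.35],[1,0.363,-0.311,0,0.4],[1,0.408,-0.35,0,0.45],[1,0.454,-0.389,0,0.5],[1,0.499,-0.428,0,0.513],[1,0.544,-0.4665,0,0.513]]]'
python3 - <<'E'
from h import *
go((.558,.085,.088),-3)
for cam in("top","scene"):
    c=viewer.capture(cam);P=cloud(c);hsv=cv2.cvtColor(c["img"],cv2.COLOR_RGB2HSV)
    H,S,V=[hsv[...,i].astype(int) for i in range(3)]
    x,y,z=P[...,0],P[...,1],P[...,2]
    m=(abs(z-.018)<.006)&(S>70)&(H<25)&(x>.32)&(x<.62)&(y>-.09)&(y<.06)
    n,l,st,_=cv2.connectedComponentsWithStats(m.astype(np.uint8));k=1+st[1:,4].argmax()
    q=P[l==k]*1000
    r=cv2.minAreaRect(q[:,:2].astype(np.float32));print(cam,r)
    lo=[];hi=[]
    for a in np.arange(365,500,4):
        w=q[abs(q[:,0]-a)<2,1]
        if len(w)>5: lo.append((a,w.min()));hi.append((a,w.max()))
    for e in(lo,hi):
        e=np.array(e);f=cv2.fitLine(e.astype(np.float32),cv2.DIST_HUBER,0,.01,.01).ravel();print(len(e),np.degrees(np.arctan(f[1]/f[0])),"y at 470:",f[3]+(470-f[2])*f[1]/f[0])
    print([ (np.round(r["centre"],4),round(r["confidence"],2)) for t in("press","pin_head","pin_hole") for r in finder.tip_of(t,cam)[:1]])
E
```

```text
time: 3.7
tool_pos: [0.5585, 0.1019, 0.2228]
eef_rot: [3.14, -0.082, 0.001]
force: [0.8, -0.3, -1.1]
width: 0.001
grasp_force: 0.0
tool [0.5585 0.1019 0.2228] yaw -2.98 tilt 0.05 F [ 0.79 -0.3  -1.15] t 3.7
shift [0.0002 0.0169 0.1348] twist 0.0003
top ((473.16644287109375, -38.76588821411133), (250.56239318847656, 69.34800720214844), 1.5908539295196533)
32 -2.7117658 y at 470: -64.28661
32 -13.646232 y at 470: -49.133305
[(array([ 0.5592, -0.0203,  0.0027]), 0.73), (array([0.5644, 0.0504, 0.0942]), 0.7), (array([ 0.5592, -0.0236,  0.0905]), 0.54)]
scene ((472.6668701171875, -9.368850708007812), (97.65193939208984, 247.6435089111328), 87.60597229003906)
34 33.412666 y at 470: -2.0702896
34 -2.5679986 y at 470: 37.89427
[(array([ 5.588e-01, -1.650e-02, -2.000e-04]), 0.85), (array([0.5651, 0.0498, 0.0928]), 0.78), (array([0.5645, 0.0471, 0.0933]), 0.59)]
```

```bash
python3 -m pendant '[[[1,0.002,0,0.06,0],[1,0.002,0,0.12,0],[1,0.002,0,0.135,0],[1,0.002,0.015,0.135,0],[1,0.002,0.025,0.135,0],[1,0.002,0.03,0.135,0],[1,0.002,0.034,0.135,0],[1,0.002,0.038,0.135,0],[1,0.002,0.042,0.135,0],[1,0.002,0.046,0.135,0]]]'; python3 -c "
from h import *
go((.558,0,.088))"
```

```text
time: 5.35
tool_pos: [0.5574, 0.0547, 0.0877]
eef_rot: [-3.139, 0.083, -0.001]
force: [0.5, 5.2, 1.9]
width: 0.006
grasp_force: 2.2
tool [0.5574 0.0547 0.0877] yaw -3.02 tilt 0.09 F [0.48 5.25 1.87] t 5.35
shift [ 0.0034  0.0546 -0.0004] twist None
```

```bash
python3 -m pendant '[[[1,0,0.004,0,0],[1,0,0.008,0,0],[1,0,0.012,0,0],[1,0,0.015,0,0],[1,0,0.018,0,0],[1,0,0.02,0,0],[1,0,0.022,0,0],[1,0,0.022,0,0]]]'
```

```text
time: 6.35
tool_pos: [0.5563, 0.0316, 0.0876]
eef_rot: [3.14, -0.082, 0.0]
force: [1.3, 3.1, 1.3]
width: 0.007
grasp_force: 1.6
```

```bash
python3 -m pendant '[[[1,0,0.002,0,0],[1,0,0.004,0,0],[1,0,0.004,0,0]]]'
```

```text
time: 6.72
tool_pos: [0.5561, 0.0277, 0.0876]
eef_rot: [3.14, -0.082, 0.0]
force: [1.2, 2.9, 1.4]
width: 0.007
grasp_force: 1.8
```

```bash
python3 -m pendant '[[[1,0,0.002,0,0],[1,0,0.003,0,0],[1,0,0.004,0,0],[1,0,0.004,0,0]]]'
```

```text
time: 7.22
tool_pos: [0.5559, 0.0238, 0.0876]
eef_rot: [3.14, -0.082, 0.0]
force: [0.8, 3.2, 2.6]
width: 0.008
grasp_force: 1.9
```

```bash
python3 -m pendant '[[[1,0,0.001,0,0],[1,0,0.002,0,0],[1,0,0.002,0,0]]]'
```

```text
time: 7.6
tool_pos: [0.5558, 0.0218, 0.0876]
eef_rot: [3.14, -0.082, 0.0]
force: [1.1, 2.7, 2.2]
width: 0.005
grasp_force: 2.0
```

```bash
python3 -m pendant '[[[1,0,0.001,0,0],[1,0,0.002,0,0],[1,0,0.002,0,0]]]'
```

```text
time: 7.98
tool_pos: [0.5557, 0.0209, 0.0876]
eef_rot: [-3.139, 0.083, -0.001]
force: [3.3, 8.0, 2.8]
width: 0.001
grasp_force: 3.9
```

```bash
python3 -m pendant '[[[1,0,0.001,0,0],[1,0,0.0015,0,0],[1,0,0.0015,0,0]]]'
```

```text
time: 8.35
tool_pos: [0.5557, 0.0208, 0.0877]
eef_rot: [-3.137, 0.084, -0.001]
force: [2.7, 11.1, 3.0]
width: 0.004
grasp_force: 6.1
```

```bash
python3 -m pendant '[[[1,0,-0.03,0,0],[1,0,-0.04,0,0],[1,0,-0.04,-0.06,0],[1,0,-0.04,-0.12,0],[0,0.0,-0.06,-0.16,0.0],[0,-0.02,0,-0.16,0],[0,-0.04,0.06,-0.16,0],[0,-0.06,0.12,-0.16,0],[0,-0.08,0.18,-0.16,0],[0,-0.1,0.24,-0.16,0],[0,-0.1,0.24,-0.16,0]]]'
python3 - <<'E'
from h import *
go((.4725,-.265,.25),-2.7)
for cam in("top","scene"):
    c=viewer.capture(cam);P=cloud(c);hsv=cv2.cvtColor(c["img"],cv2.COLOR_RGB2HSV)
    H,S,V=[hsv[...,i].astype(int) for i in range(3)]
    x,y,z=P[...,0],P[...,1],P[...,2]
    m=(H>95)&(H<125)&(S>100)&(z>.07)&(z<.125)&(abs(x-.558)<.04)&(abs(y)<.08)
    print(cam,"blue",np.round(np.percentile(P[m],[2,50,98],axis=0),4).tolist() if m.any() else None)
    m=(z>.08)&(z<.125)&(abs(x-.556)<.016)&(y<-.03)&(y>-.1)
    print("pin end",m.sum(),np.round(np.percentile(P[m],[2,50,98],axis=0),4).tolist() if m.any() else None)
    if m.sum()>20:
        q=P[m]
        for a in np.arange(-.08,-.03,.005):
            w=q[abs(q[:,1]-a)<.0025]
            if len(w): print(round(a,3),len(w),np.round(w[:,0].min(),4),np.round(w[:,0].max(),4),np.round(w[:,2].max(),4))
    for t in("pin_head","pin_hole","clip","clip_tip","clip_seat","clip_block"): print(t,[ (np.round(r["centre"],4),round(r["confidence"],2)) for r in finder.tip_of(t,cam)[:1]])
    u,v=np.where((z>.08)&(z<.12)&(abs(x-.556)<.03)&(abs(y+.04)<.03));
    print(v.min(),v.max(),u.min(),u.max())
    save(c,cam+"2",(int(v.mean())-50,int(u.mean())-35,int(v.mean())+50,int(u.mean())+35),8)
E
```

```text
time: 9.72
tool_pos: [0.4409, -0.2205, 0.2473]
eef_rot: [3.139, -0.093, -0.003]
force: [0.7, 0.4, -0.9]
width: 0.717
grasp_force: 0.0
tool [ 0.4409 -0.2205  0.2473] yaw -3.38 tilt 0.14 F [ 0.73  0.4  -0.89] t 9.725
shift [ 0.0341  0.0426 -0.0027] twist -0.0118
top blue [[0.5455, 0.0022, 0.1023], [0.5575, 0.005, 0.1112], [0.5701, 0.0082, 0.116]]
pin end 230 [[0.5435, -0.0766, 0.0947], [0.5556, -0.0526, 0.1056], [0.5687, -0.0312, 0.1127]]
-0.08 2 0.5606 0.563 0.1072
-0.075 22 0.5458 0.5666 0.1107
-0.07 22 0.545 0.5672 0.1114
-0.065 24 0.5455 0.5689 0.1104
-0.06 23 0.5458 0.5666 0.1107
-0.055 22 0.546 0.5668 0.1128
-0.05 22 0.5472 0.5674 0.1097
-0.045 23 0.5464 0.5684 0.1131
-0.04 24 0.5437 0.5708 0.1128
-0.035 31 0.5418 0.5718 0.1143
pin_head [(array([0.5662, 0.013 , 0.0924]), 0.58)]
pin_hole [(array([ 0.5574, -0.0603,  0.0909]), 0.76)]
clip []
clip_tip []
clip_seat []
clip_block [(array([ 0.6956, -0.3014, -0.0038]), 0.45)]
285 311 212 233
scene blue [[0.5443, 0.0084, 0.0838], [0.5558, 0.0121, 0.0985], [0.573, 0.0155, 0.1116]]
pin end 133 [[0.5453, -0.0726, 0.0888], [0.5495, -0.053, 0.1027], [0.5648, -0.0318, 0.1096]]
-0.075 3 0.5487 0.5561 0.1029
-0.07 14 0.5458 0.5624 0.1075
-0.065 17 0.5456 0.5643 0.108
-0.06 15 0.5468 0.5598 0.1076
-0.055 22 0.5457 0.5672 0.1091
-0.05 16 0.5461 0.5632 0.108
-0.045 16 0.5475 0.5656 0.1082
-0.04 9 0.5461 0.5553 0.1091
-0.035 15 0.5445 0.5659 0.1107
pin_head [(array([0.5651, 0.0102, 0.0971]), 0.71)]
pin_hole [(array([ 0.5582, -0.0616,  0.0979]), 0.73)]
clip [(array([ 0.4742, -0.2654,  0.0808]), 0.63)]
clip_tip [(array([ 0.6936, -0.3034,  0.0024]), 0.5)]
clip_seat [(array([ 0.4625, -0.2629,  0.038 ]), 0.44)]
clip_block [(array([ 0.4711, -0.262 ,  0.0009]), 0.97)]
280 304 186 204
```

View pics/top2.png

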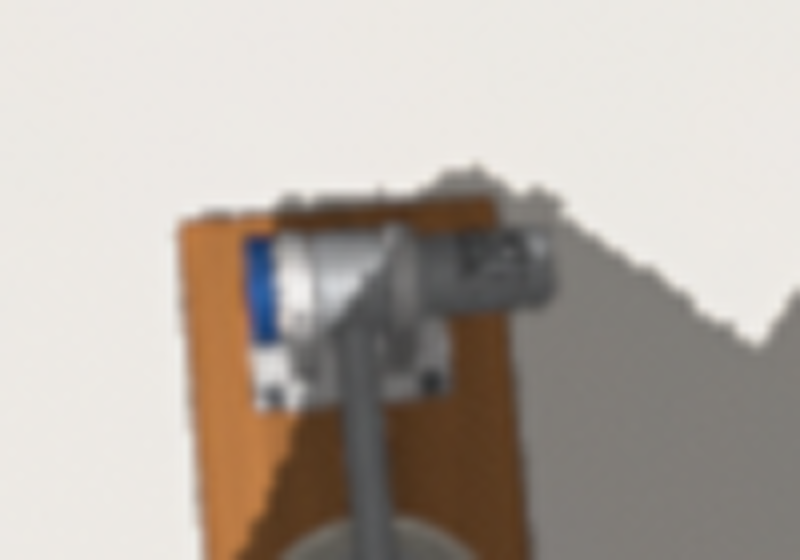

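```bash
python3 -m pendant '[[[0,0.034,0.043,0,0.005],[0,0.034,0.043,0.06,0.005],[0,0.034,0.043,0.12,0.005],[0,0.034,0.043,0.16,0.005],[0,0.034,0.043,0.182,0.005],[0,0.034,0.043,0.182,0.005],[0,0.034,0.043,0.182,0.005]]]'; python3 - <<'E'
from h import *
go((.4725,-.265,.065))
c=viewer.capture("scene");P=cloud(c)
c2=viewer.capture("top")
save(c,"scene3",(330,150,430,225),8)
E
```

```text
time: 11.3
tool_pos: [0.4755, -0.2612, 0.0663]
eef_rot: [3.139, -0.09, 0.002]
force: [-0.6, 0.6, 0.0]
width: 1.004
grasp_force: 0.0
tool [ 0.4755 -0.2612  0.0663] yaw -3.28 tilt 0.09 F [-0.56  0.64  0.02] t 11.3
shift [-0.0028  0.0039  0.0013] twist None
```

View pics/scene3.png

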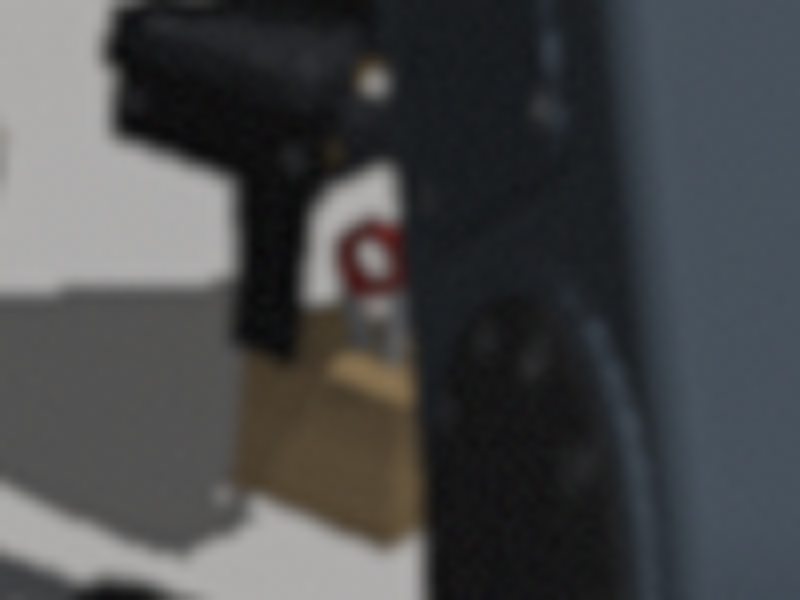

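```bash
python3 -m pendant '[[[0,-0.002,0.003,0.001,-0.005],[0.5,-0.002,0.003,0.001,-0.005],[0.8,-0.002,0.003,0.001,-0.005],[1,-0.002,0.003,0.001,-0.005],[1,-0.002,0.003,0.001,-0.005],[1,-0.002,0.003,0.001,-0.005],[1,-0.002,0.003,0.001,-0.005],[1,-0.002,0.003,0.001,-0.005]]]'
```

```text
time: 12.4
tool_pos: [0.4727, -0.2636, 0.0645]
eef_rot: [-3.14, 0.082, 0.0]
force: [-0.4, -0.0, -0.3]
width: 0.288
grasp_force: 0.0
```

```bash
python3 -m pendant '[[[1,0,0,0,0],[1,0,0,0,0],[1,0,0,0,0],[1,0,0,0,0]]]'
```

```text
time: 12.9
tool_pos: [0.4727, -0.2636, 0.0646]
eef_rot: [3.14, -0.082, 0.0]
force: [0.7, -0.0, 0.7]
width: 0.135
grasp_force: 30.0
```

```bash
python3 -m pendant '[[[1,0,0,-0.015,0],[1,0,0,-0.03,0],[1,0,0,-0.05,0],[1,0,0,-0.08,0],[1,0,0.02,-0.14,0],[1,-0.02,0.08,-0.17,0],[1,-0.03,0.12,-0.17,0],[1,-0.03,0.12,-0.17,0],[1,-0.03,0.12,-0.17,0]]]'
python3 - <<'E'
from h import *
go((.5563,-.0595,.25),-2.65)
a=[]
for i in range(4):
    c=viewer.capture("top");a.append(c["img"].astype(float))
c["img"]=np.mean(a,0).astype(np.uint8);save(c,"top4",(275,205,325,240),16)
for n in("clip","clip_tip","clip_seat"):
  print(n,[ (np.round(r["centre"],4),round(r["confidence"],2)) for r in finder.tip_of(n,"top")[:1]])
c=viewer.capture("scene")
for n in("clip","clip_tip","clip_seat"):
  print(n,[ (np.round(r["centre"],4),round(r["confidence"],2)) for r in finder.tip_of(n,"scene")[:1]])
save(c,"scene4",(340,90,480,195),5.7)
E
```

```text
time: 14.02
tool_pos: [0.436, -0.3811, 0.235]
eef_rot: [-3.14, 0.083, 0.0]
force: [0.1, 0.3, 0.6]
width: 0.132
grasp_force: 30.0
tool [ 0.436  -0.3811  0.235 ] yaw -3.03 tilt 0.05 F [0.1  0.32 0.59] t 14.025
shift [ 0.1031 -0.3275 -0.0147] twist -0.0066
clip []
clip_tip []
clip_seat [(array([ 0.5566, -0.0586,  0.0924]), 0.25)]
clip []
clip_tip [(array([ 4.762e-01, -2.626e-01, -4.000e-04]), 0.57)]
clip_seat []
```

View pics/top4.png

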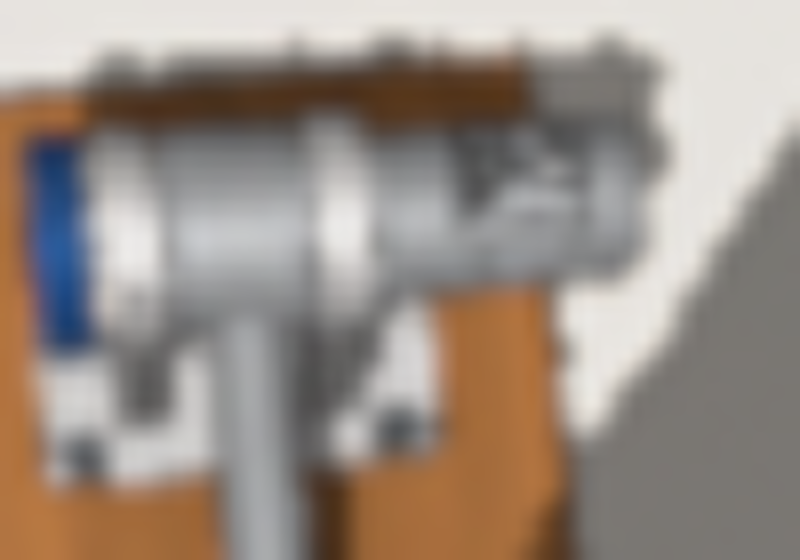

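View pics/scene4.png

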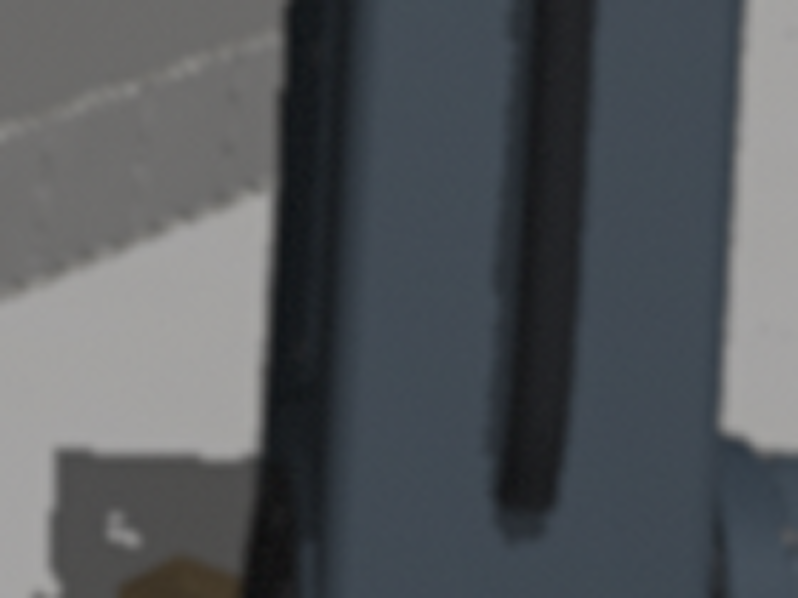

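```bash
python3 - <<'E'
from h import *
c=viewer.capture("top");M=R.from_rotvec(c["rotation"]).as_matrix()
def px(p):
    q=M.T@(np.array(p)-c["eye"]);return ((c["cx"]+c["fx"]*q[0]/-q[2]-275)*16+8,(c["cy"]+c["fy"]*-q[1]/-q[2]-205)*16+8)
ya=np.radians(-2.65);ux=np.array([np.cos(ya),np.sin(ya),0]);uy=np.array([-ux[1],ux[0],0]);o=np.array([.558,-.0172,0])
for d in(-19,-41,-58.5):
    for th in(-90,-45,-30,-15,0,15,30,45,60,75,90):
        t=np.radians(th);p=o+uy*d/1e3+ux*.012*np.sin(t)+np.array([0,0,.095+.012*np.cos(t)])
        print(d,th,np.round(px(p),0),end="; ")
    print()
print("head", px(o+uy*.031+[0,0,.095]))
E
```

```text
-19 -90 [353. 311.]; -19 -45 [352. 277.]; -19 -30 [351. 257.]; -19 -15 [349. 236.]; -19 0 [348. 214.]; -19 15 [345. 193.]; -19 30 [343. 175.]; -19 45 [342. 161.]; -19 60 [340. 151.]; -19 75 [339. 147.]; -19 90 [338. 148.]; 
-41 -90 [506. 298.]; -41 -45 [506. 263.]; -41 -30 [505. 244.]; -41 -15 [503. 223.]; -41 0 [501. 201.]; -41 15 [499. 180.]; -41 30 [497. 162.]; -41 45 [494. 147.]; -41 60 [492. 138.]; -41 75 [491. 134.]; -41 90 [490. 135.]; 
-58.5 -90 [627. 288.]; -58.5 -45 [628. 253.]; -58.5 -30 [627. 234.]; -58.5 -15 [625. 212.]; -58.5 0 [623. 190.]; -58.5 15 [621. 170.]; -58.5 30 [618. 151.]; -58.5 45 [616. 137.]; -58.5 60 [614. 128.]; -58.5 75 [612. 124.]; -58.5 90 [610. 125.]; 
head (np.float64(-0.3089608633235912), np.float64(259.15794545138306))
```

```bash
python3 -m pendant '[[[1,0.02,-0.055,0,0],[1,0.04,-0.11,0,0],[1,0.06,-0.165,0,0],[1,0.08,-0.22,0,0],[1,0.1,-0.275,0,-0.006],[1,0.118,-0.31,0,-0.006],[1,0.118,-0.327,0.02,-0.006],[1,0.118,-0.327,0.035,-0.006],[1,0.118,-0.327,0.048,-0.006],[1,0.118,-0.327,0.048,-0.006],[1,0.118,-0.327,0.048,-0.006]]]'
python3 - <<'E'
from h import *
go((.571,-.0605,.187),-2.65)
a=[];r={}
for cam in("scene","top"):
  for i in range(4):
    c=viewer.capture(cam);a.append(c["img"].astype(float))
    for n in("clip","clip_tip","clip_seat","pin_hole"):
      for q in finder.tip_of(n,cam)[:1]: r.setdefault((cam,n),[]).append([*np.round(q["centre"],4),round(q["confidence"],2)])
  if cam=="scene":
    c["img"]=np.mean(a,0).astype(np.uint8);cv2.imwrite("pics/s5full.png",c["img"][:,:,::-1]);save(c,"scene5",(250,130,350,205),8);np.save("s5.npy",cloud(c))
for k,v in r.items(): print(k,*v,sep="\n  ")
E
```

```text
time: 16.0
tool_pos: [0.5716, -0.0625, 0.1868]
eef_rot: [3.14, -0.075, 0.001]
force: [0.9, -0.0, -0.1]
width: 0.129
grasp_force: 30.0
tool [ 0.5716 -0.0625  0.1868] yaw -2.73 tilt 0.04 F [ 0.94 -0.03 -0.08] t 16.0
shift [-0.0007 -0.002  -0.0002] twist -0.0014
('scene', 'clip')
  [np.float64(0.5732), np.float64(-0.0635), np.float64(0.2044), 0.42]
  [np.float64(0.5754), np.float64(-0.0619), np.float64(0.2049), 0.72]
  [np.float64(0.5737), np.float64(-0.0617), np.float64(0.2061), 0.44]
  [np.float64(0.5737), np.float64(-0.0625), np.float64(0.2058), 0.66]
('scene', 'clip_tip')
  [np.float64(0.5605), np.float64(-0.063), np.float64(0.1287), 0.6]
  [np.float64(0.5578), np.float64(-0.0588), np.float64(0.1329), 0.66]
  [np.float64(0.56), np.float64(-0.0589), np.float64(0.1306), 0.71]
  [np.float64(0.5649), np.float64(0.0116), np.float64(0.0977), 0.43]
('scene', 'clip_seat')
  [np.float64(0.575), np.float64(-0.0628), np.float64(0.2031), 0.54]
  [np.float64(0.5616), np.float64(-0.06), np.float64(0.162), 0.5]
  [np.float64(0.5626), np.float64(-0.0617), np.float64(0.1603), 0.48]
  [np.float64(0.5591), np.float64(-0.0625), np.float64(0.1573), 0.65]
('scene', 'pin_hole')
  [np.float64(0.5575), np.float64(-0.0617), np.float64(0.0947), 0.67]
  [np.float64(0.5596), np.float64(-0.0594), np.float64(0.0932), 0.75]
  [np.float64(0.475), np.float64(-0.2629), np.float64(0.0004), 0.73]
('top', 'clip_tip')
  [np.float64(0.4709), np.float64(-0.2655), np.float64(0.0001), 0.16]
  [np.float64(0.4703), np.float64(-0.2674), np.float64(-0.0004), 0.28]
```

View pics/scene5.png

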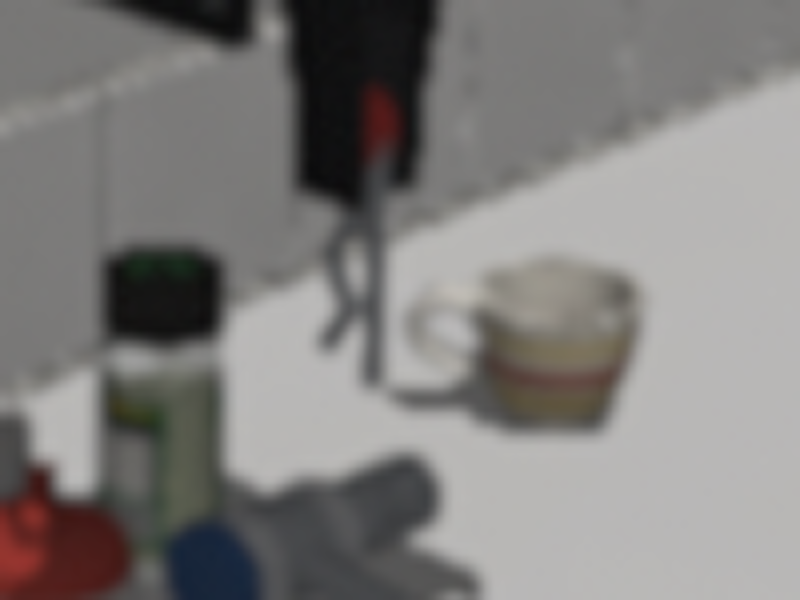

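```bash
python3 - <<'E'
from h import *
P=np.load("s5.npy");im=cv2.imread("pics/s5full.png").astype(int)
for v in range(160,179,2):
    print(v,im[v,292:301].sum(1)//3,np.round(P[v,295:299,0],4),np.round(P[v,295:299,1],4),np.round(P[v,296,2],4))
c=viewer.capture("scene");M=R.from_rotvec(c["rotation"]).as_matrix();e=np.array(c["eye"])
for v in(160,165,170,175,177.5):
    # subpixel column: darkness centroid
    row=im[int(v),291:302].sum(1);w=np.clip(np.median(row)-row-30,0,None);u=(w*np.arange(291,302)).sum()/w.sum()
    d=M@np.array([(u-c["cx"])/c["fx"],-(v-c["cy"])/c["fy"],-1]);t=(-.062-e[1])/d[1];print(v,round(u,2),np.round(e+t*d,4))
E
```

```text
160 [ 84 104 111  99  83  92 126 152 167] [0.564  0.5617 0.5612 0.8296] [-0.0554 -0.0561 -0.0589 -0.3877] 0.1743
162 [ 94 129 144 127  95 102 146 175 183] [0.564  0.5622 0.5621 0.8204] [-0.0556 -0.0569 -0.0602 -0.3769] 0.1692
164 [ 98 133 157 140 102 107 151 178 184] [0.5636 0.5611 0.5634 0.8132] [-0.0554 -0.0559 -0.0621 -0.3686] 0.165
166 [102 106 128 119  94 109 153 179 184] [0.5632 0.5638 0.5591 0.7989] [-0.0552 -0.0593 -0.0571 -0.3516] 0.1584
168 [114  89  94  90  82 108 153 176 170] [0.5633 0.5612 0.5611 0.7858] [-0.0555 -0.0565 -0.0599 -0.3361] 0.1552
170 [ 93 110 133 120  92 108 153 171 156] [0.5647 0.5598 0.5598 0.781 ] [-0.0576 -0.0551 -0.0586 -0.3306] 0.1512
172 [126 161 169 138  99 113 156 175 167] [0.5628 0.5607 0.5629 0.769 ] [-0.0555 -0.0564 -0.0626 -0.3164] 0.1457
174 [173 179 166 128  94 115 158 180 182] [0.5632 0.5621 0.5625 0.7548] [-0.0562 -0.0584 -0.0623 -0.2996] 0.1397
176 [184 181 162 122  92 115 156 179 184] [0.563  0.5598 0.7546 0.7539] [-0.0563 -0.0559 -0.2951 -0.2988] 0.1364
178 [184 182 172 153 139 143 147 145 143] [0.749  0.563  0.7404 0.739 ] [-0.2798 -0.06   -0.2783 -0.2811] 0.1291
160 293.46 [ 0.574 -0.062  0.169]
165 294.38 [ 0.5708 -0.062   0.1579]
170 294.17 [ 0.5709 -0.062   0.1457]
175 296.1 [ 0.5647 -0.062   0.1353]
177.5 296.16 [ 0.5642 -0.062   0.1293]
```

```bash
python3 -m pendant '[[[1,-0.002,-0.0015,0.01,0],[1,-0.002,-0.0015,0.018,0],[1,-0.002,-0.0015,0.02,0],[1,-0.002,-0.0015,0.021,0],[1,-0.002,-0.0015,0.022,0],[1,-0.002,-0.0015,0.0225,0],[1,-0.002,-0.0015,0.0225,0],[1,-0.002,-0.0015,0.0225,0]]]'
```

```text
time: 19.05
tool_pos: [0.5695, -0.0599, 0.1642]
eef_rot: [3.141, -0.072, 0.0]
force: [-0.6, 1.1, -0.4]
width: 0.139
grasp_force: 30.0
```

```bash
python3 -m pendant '[[[1,0,0,0.0005,0],[1,0,0,0.001,0],[1,0,0,0.001,0],[1,0,0,0.001,0]]]'
```

```text
time: 19.55
tool_pos: [0.5695, -0.0599, 0.1632]
eef_rot: [3.141, -0.073, 0.0]
force: [-0.3, -0.4, 0.1]
width: 0.132
grasp_force: 30.0
```

```bash
python3 -m pendant '[[[1,0,0,0.0005,0],[1,0,0,0.001,0],[1,0,0,0.001,0],[1,0,0,0.001,0]]]'
```

```text
time: 20.05
tool_pos: [0.5697, -0.06, 0.1624]
eef_rot: [3.141, -0.073, 0.001]
force: [-0.3, 0.3, 4.3]
width: 0.133
grasp_force: 30.0
```

```bash
f() { grep -E 'tool_pos|force: \['; }
python3 -m pendant '[[[1,0,0.0005,0,0],[1,0,0.001,0,0],[1,0,0.001,0,0]]]'|f
python3 -m pendant '[[[1,0,0.0005,0,0],[1,0,0.001,0,0],[1,0,0.001,0,0]]]'|f
python3 -m pendant '[[[1,0.0005,0,0,0],[1,0.0015,0,0,0],[1,0.0015,0,0,0]]]'|f
```

```text
tool_pos: [0.5696, -0.0609, 0.1621]
force: [0.6, 1.0, 4.5]
tool_pos: [0.5695, -0.0618, 0.1622]
force: [0.8, 1.5, 5.1]
tool_pos: [0.5703, -0.0618, 0.1614]
force: [1.1, 0.8, -0.5]
```

```bash
f() { grep -E 'tool_pos|force: \['; }
python3 -m pendant '[[[1,0,0,0.0005,0],[1,0,0,0.001,0],[1,0,0,0.001,0]]]'|f
python3 -m pendant '[[[1,0,0,0.0005,0],[1,0,0,0.001,0],[1,0,0,0.001,0]]]'|f
```

```text
tool_pos: [0.5704, -0.0617, 0.1606]
force: [0.7, 1.4, -0.6]
tool_pos: [0.5708, -0.0618, 0.16]
force: [-0.6, 1.6, -1.0]
```

```bash
f() { grep -E 'tool_pos|force: \['; }
python3 -m pendant '[[[1,0,0,0.0005,0],[1,0,0,0.001,0],[1,0,0,0.001,0]]]'|f
python3 -m pendant '[[[1,0,0,0.0005,0],[1,0,0,0.001,0],[1,0,0,0.001,0]]]'|f
```

```text
tool_pos: [0.5708, -0.0618, 0.159]
force: [-0.3, 0.6, 0.7]
tool_pos: [0.5707, -0.0618, 0.158]
force: [-0.4, 2.0, 0.0]
```

```bash
f() { grep -E 'tool_pos|force: \['; }
python3 -m pendant '[[[1,-0.0005,-0.0003,0,0],[1,-0.001,-0.0005,0,0],[1,-0.001,-0.0005,0,0]]]'|f
python3 -m pendant '[[[1,-0.0005,0,0,0],[1,-0.001,0,0,0],[1,-0.001,0,0,0]]]'|f
python3 -m pendant '[[[1,-0.0005,0,0,0],[1,-0.001,0,0,0],[1,-0.001,0,0,0]]]'|f
```

```text
tool_pos: [0.5701, -0.0616, 0.1581]
force: [0.3, 0.6, -0.9]
tool_pos: [0.5694, -0.0615, 0.1582]
force: [1.3, 0.6, -0.6]
tool_pos: [0.5686, -0.0615, 0.1583]
force: [3.0, 1.1, -1.5]
```

```bash
f() { grep -E 'tool_pos|force: \['; }
python3 -m pendant '[[[1,-0.0005,0,0,0],[1,-0.001,0,0,0],[1,-0.001,0,0,0]]]'|f
python3 -m pendant '[[[1,-0.0005,0,0,0],[1,-0.001,0,0,0],[1,-0.001,0,0,0]]]'|f
python3 -m pendant '[[[1,0,0,0.001,0],[1,0,0,0.0015,0],[1,0,0,0.0015,0]]]'|f
```

```text
tool_pos: [0.5672, -0.0615, 0.1583]
force: [3.8, 0.6, -0.5]
tool_pos: [0.5659, -0.0613, 0.1581]
force: [4.0, -0.6, 0.3]
tool_pos: [0.5657, -0.0612, 0.1564]
force: [2.7, -0.4, -1.2]
```

```bash
f() { grep -E 'tool_pos|force: \['; }
python3 -m pendant '[[[1,0,0,0.001,0],[1,0,0,0.002,0],[1,0,0,0.002,0]]]'|f
python3 -m pendant '[[[1,0,0,0.001,0],[1,0,0,0.002,0],[1,0,0,0.002,0]]]'|f
```

```text
tool_pos: [0.5657, -0.0611, 0.1544]
force: [2.7, -0.3, -0.6]
tool_pos: [0.5655, -0.0609, 0.1524]
force: [2.7, 0.9, 0.0]
```

```bash
f() { grep -E 'tool_pos|force: \['; }
python3 -m pendant '[[[1,0.0005,0,0.001,0],[1,0.0005,0,0.002,0],[1,0.0005,0,0.003,0],[1,0.0005,0,0.003,0]]]'|f
python3 -m pendant '[[[1,0,0,0.001,0],[1,0,0,0.002,0],[1,0,0,0.003,0],[1,0,0,0.003,0]]]'|f
```

```text
tool_pos: [0.5654, -0.0609, 0.1491]
force: [0.5, 1.2, 0.5]
tool_pos: [0.5655, -0.0609, 0.1461]
force: [-1.3, 2.2, 0.6]
```

```bash
f() { grep -E 'tool_pos|force: \['; }
python3 -m pendant '[[[1,0,-0.0003,0.001,0],[1,0,-0.0003,0.002,0],[1,0,-0.0003,0.003,0],[1,0,-0.0003,0.003,0]]]'|f
python3 -m pendant '[[[1,0,0,0.001,0],[1,0,0,0.002,0],[1,0,0,0.002,0]]]'|f
```

```text
tool_pos: [0.5658, -0.0609, 0.1433]
force: [-2.4, 1.4, 0.7]
tool_pos: [0.5666, -0.061, 0.1416]
force: [-1.8, 2.4, 2.3]
```

```bash
f() { grep -E 'tool_pos|force: \['; }
python3 -m pendant '[[[1,0.0003,-0.0003,0.0005,0],[1,0.0003,-0.0003,0.0015,0],[1,0.0003,-0.0003,0.0015,0]]]'|f
python3 -m pendant '[[[1,0,0,0.0005,0],[1,0,0,0.0015,0],[1,0,0,0.0015,0]]]'|f
```

```text
tool_pos: [0.567, -0.0608, 0.1401]
force: [-1.5, 0.6, 2.2]
tool_pos: [0.567, -0.0607, 0.1385]
force: [-0.1, 0.0, 3.6]
```

```bash
f() { grep -E 'tool_pos|force: \['; }
python3 -m pendant '[[[1,0,0,0.0005,0],[1,0,0,0.0015,0],[1,0,0,0.0015,0]]]'|f
python3 -m pendant '[[[1,0,0,0.0005,0],[1,0,0,0.0015,0],[1,0,0,0.0015,0]]]'|f
```

```text
tool_pos: [0.5669, -0.0607, 0.137]
force: [-0.5, -0.1, 2.9]
tool_pos: [0.5669, -0.0607, 0.1354]
force: [0.5, 1.0, 2.5]
```

```bash
f() { grep -E 'tool_pos|force: \['; }
python3 -m pendant '[[[1,0,0,0.001,0],[1,0,0,0.002,0],[1,0,0,0.002,0]]]'|f
python3 -m pendant '[[[1,0,0,0.001,0],[1,0,0,0.002,0],[1,0,0,0.002,0]]]'|f
python3 -m pendant '[[[1,0,0,0.001,0],[1,0,0,0.002,0],[1,0,0,0.002,0]]]'|f
```

```text
tool_pos: [0.5669, -0.0607, 0.1332]
force: [0.6, 0.0, -0.2]
tool_pos: [0.5669, -0.0607, 0.1315]
force: [1.5, -0.8, 0.2]
tool_pos: [0.5668, -0.0607, 0.1292]
force: [2.1, 0.0, -1.4]
```

```bash
f() { grep -E 'tool_pos|force: \['; }
python3 -m pendant '[[[1,0.0003,0,0.001,0],[1,0.0003,0,0.002,0],[1,0.0003,0,0.002,0]]]'|f
python3 -m pendant '[[[1,0,0,0.001,0],[1,0,0,0.002,0],[1,0,0,0.002,0]]]'|f
python3 -m pendant '[[[1,0,0,0.001,0],[1,0,0,0.002,0],[1,0,0,0.002,0]]]'|f
```

```text
tool_pos: [0.5668, -0.0607, 0.1272]
force: [0.6, -0.4, -1.7]
tool_pos: [0.5668, -0.0606, 0.1253]
force: [1.6, -0.4, -1.5]
tool_pos: [0.5668, -0.0606, 0.1233]
force: [1.0, -0.5, -2.1]
```

```bash
f() { grep -E 'tool_pos|force: \['; }
python3 -m pendant '[[[1,0,0,0.001,0],[1,0,0,0.002,0],[1,0,0,0.002,0]]]'|f
python3 -m pendant '[[[1,0,0,0.001,0],[1,0,0,0.002,0],[1,0,0,0.002,0]]]'|f
python3 -m pendant '[[[1,0,0,0.001,0],[1,0,0,0.0015,0],[1,0,0,0.0015,0]]]'
python3 - <<'E'
from h import *
a=[]
for i in range(4):
    c=viewer.capture("scene");a.append(c["img"].astype(float))
    for n in("clip","clip_seat","pin_hole"):
        print(n,[(np.round(q["centre"],4).tolist(),round(q["confidence"],2)) for q in finder.tip_of(n,"scene")[:1]])
c["img"]=np.mean(a,0).astype(np.uint8);save(c,"scene6",(255,155,335,215),10)
E
```

```text
tool_pos: [0.5667, -0.0606, 0.1213]
force: [0.7, 0.4, -1.6]
tool_pos: [0.5668, -0.0606, 0.1194]
force: [-0.4, -0.2, -1.6]
time: 32.42
tool_pos: [0.5668, -0.0606, 0.118]
eef_rot: [-3.141, 0.073, 0.001]
force: [-0.1, 0.1, -0.9]
width: 0.134
grasp_force: 30.0
clip [([0.5684, -0.0609, 0.1368], 0.4)]
clip_seat [([0.5609, -0.0609, 0.0907], 0.59)]
pin_hole [([0.5598, -0.0601, 0.0952], 0.64)]
clip [([0.5696, -0.0656, 0.1352], 0.39)]
clip_seat [([0.5576, -0.0583, 0.0938], 0.59)]
pin_hole [([0.558, -0.061, 0.0955], 0.51)]
clip [([0.5706, -0.0627, 0.1342], 0.58)]
clip_seat [([0.5563, -0.058, 0.0923], 0.43)]
pin_hole [([0.5569, -0.06, 0.0948], 0.65)]
clip [([0.569, -0.0649, 0.1365], 0.55)]
clip_seat [([0.5547, -0.0584, 0.089], 0.5)]
pin_hole [([0.5603, -0.0578, 0.0947], 0.79)]
```

View pics/scene6.png

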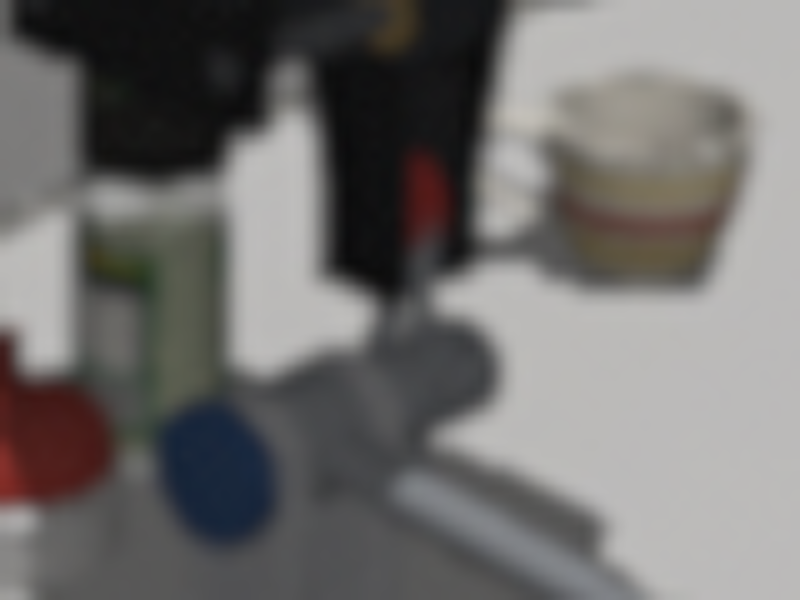

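```bash
python3 -m pendant '[[[0.6,0,0,0,0],[0.6,0,0,0,0],[0.6,0,0,0,0],[0.6,0,0,0,0]]]'; python3 -m pendant '[[[0.5,0,0,-0.02,0],[0.5,0,0,-0.05,0],[0.5,0,0,-0.1,0],[0.5,-0.03,0.06,-0.12,0],[0.5,-0.06,0.12,-0.12,0],[0.5,-0.09,0.18,-0.12,0],[0.5,-0.1,0.22,-0.12,0],[0.5,-0.1,0.22,-0.12,0]]]'
python3 - <<'E'
from h import *
for cam in("scene","top"):
  a=[]
  for i in range(3):
    c=viewer.capture(cam);a.append(c["img"].astype(float))
    for n in("clip","clip_seat","pin_hole","pin_head"):
        print(cam,n,[(np.round(q["centre"],4).tolist(),round(q["confidence"],2)) for q in finder.tip_of(n,cam)[:1]])
  P=cloud(c);hsv=cv2.cvtColor(c["img"],cv2.COLOR_RGB2HSV);m=(hsv[...,1]>120)&((hsv[...,0]<8)|(hsv[...,0]>172))&(abs(P[...,0]-.565)<.04)&(abs(P[...,1]+.06)<.04)
  print("red",m.sum(),np.round(np.percentile(P[m],[3,50,97],axis=0),4).tolist())
  m=(hsv[...,0]>95)&(hsv[...,0]<125)&(hsv[...,1]>100)&(P[...,2]>.07)&(P[...,2]<.125)&(abs(P[...,0]-.558)<.04)&(abs(P[...,1])<.08)
  print("blue",np.round(np.median(P[m],0),4))
  if cam=="scene": c["img"]=np.mean(a,0).astype(np.uint8);save(c,"scene7",(255,155,335,215),10)
E
```

```text
time: 33.72
tool_pos: [0.567, -0.0607, 0.1181]
eef_rot: [3.141, -0.073, 0.0]
force: [-0.2, -1.3, 0.3]
width: 0.391
grasp_force: 0.0
time: 34.72
tool_pos: [0.4559, -0.2799, 0.2383]
eef_rot: [3.139, -0.082, 0.001]
force: [0.2, 1.2, 0.9]
width: 0.5
grasp_force: 0.0
scene clip [([0.571, -0.0627, 0.1301], 0.48)]
scene clip_seat [([0.5576, -0.0586, 0.0882], 0.49)]
scene pin_hole [([0.5589, -0.0622, 0.097], 0.49)]
scene pin_head [([0.5613, 0.0134, 0.0929], 0.67)]
scene clip [([0.5688, -0.0577, 0.1305], 0.47)]
scene clip_seat []
scene pin_hole [([0.5578, -0.0607, 0.0974], 0.8)]
scene pin_head [([0.5682, 0.0133, 0.097], 0.56)]
scene clip [([0.5758, -0.0622, 0.1332], 0.59)]
scene clip_seat [([0.5574, -0.0589, 0.089], 0.64)]
scene pin_hole [([0.559, -0.0612, 0.0993], 0.58)]
scene pin_head [([0.5629, 0.0113, 0.0949], 0.78)]
red 28 [[0.5601, -0.0622, 0.1231], [0.5671, -0.0544, 0.1332], [0.5789, -0.052, 0.1449]]
blue [0.5562 0.0122 0.0987]
top clip [([0.5686, -0.0592, 0.1314], 0.64)]
top clip_seat [([0.5608, -0.0597, 0.096], 0.46)]
top pin_hole [([0.5559, -0.0596, 0.0919], 0.47)]
top pin_head [([0.5668, 0.0128, 0.089], 0.8)]
top clip [([0.5695, -0.0613, 0.13], 0.57)]
top clip_seat [([0.5634, -0.0604, 0.0937], 0.39)]
top pin_hole [([0.5569, -0.0606, 0.0882], 0.68)]
top pin_head [([0.5645, 0.0158, 0.0954], 0.54)]
top clip [([0.5695, -0.061, 0.1316], 0.61)]
top clip_seat [([0.5628, -0.0594, 0.0975], 0.42)]
top pin_hole [([0.5566, -0.0566, 0.0933], 0.76)]
top pin_head [([0.5629, 0.0144, 0.092], 0.64)]
red 46 [[0.5585, -0.0665, 0.1383], [0.5667, -0.0618, 0.1432], [0.5782, -0.0563, 0.1481]]
blue [0.5589 0.0051 0.1113]
```

View pics/scene7.png

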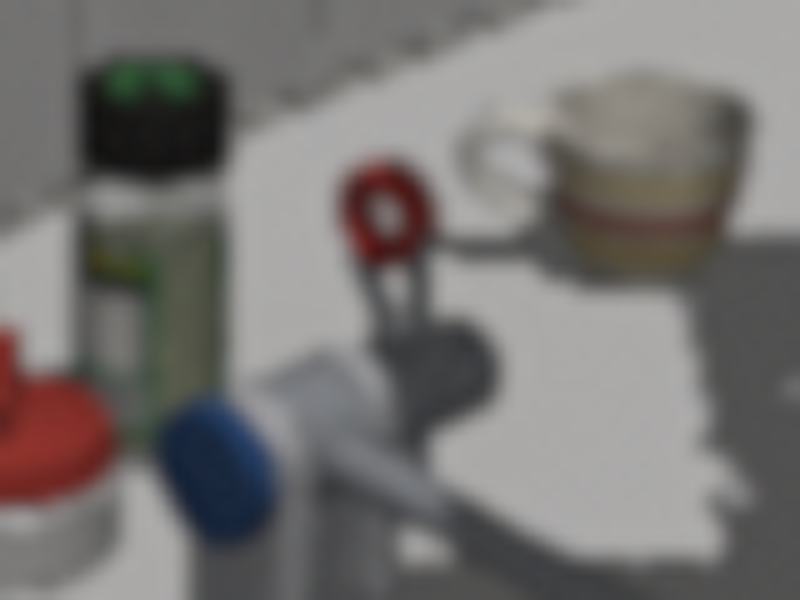

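```bash
python3 -c "
from cell import job
print(job.close_job())"
```

```text
the job is handed in; nothing more can be done
None
```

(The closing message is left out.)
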